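# Seat the proud relay and press the test button

## Robot

A 6-joint arm with a two-finger parallel gripper is mounted at the origin on the work surface. World frame = base frame: x ahead of the robot, y to its left, z up, the work surface at z = 0. Lengths are in mm, angles in rad, forces in N, time in s.
With the tool pointing down it reaches from about 350 to 800 mm from the base axis. Payload 7.3 kg.
Tool frame: the origin (TCP) lies midway between the tips of the shut fingers; the grasp point (between the pads) lies 19 mm behind it (arm.tcp_to_grasp is the distance from the TCP to the grasp point, in mm); z points along the fingers, y is the line along which they close (so a half turn about z gives the same grasp; the last joint's range is limited). The gripper opens to 85 mm and grips with 20 to 120 N. Pads are 22 mm wide; open, the fingers measure 114 mm over their backs; the gripper's body (76 mm by 85 mm) begins 54 mm behind the grasp point. The pads swing forward as they close: fully open they stand 13 mm farther back than shut.
Start: joints at [-1.357, 0.342, 1.524, -0, 1.275, -0.146], TCP at [184.869, -491.394, 231.322] pointing down, gripper open.
Joint ranges: [-2.53, 2.53], [-0.77, 2.02], [0.04, 2.7], [-1, 4.14], [0.28, 2.66], [-3.11, 3.11]. Speed limits (rad/s): [2.57, 2.57, 3.14, 3.14, 3.14, 3.14].

## Interface

Orientations are given as [roll, pitch, yaw] about the fixed x, y, z axes, in that order (R = Rz(yaw) Ry(pitch) Rx(roll)).
In Python, from cell import arm gives the robot as it stands. Calls block until the motion is done:
- arm.goto(position, orientation): joint-space move of the TCP to a pose.
- arm.move_linear(position, rot=None, velocity=150): straight line of the TCP; rot=None keeps the orientation; velocity is the mean speed in mm/s.
- arm.goto_joints(angles): joint-space move.
- arm.release() and arm.close(): open the fingers fully, or close them until they stop; the grip force is fixed at half the most.
- arm.dwell(seconds).
- arm.ik(position, orientation): joint angles nearest the present ones, or None.
- arm.get_obs(): the state.
- arm.capture(name): name is "scene" or "top" or "wrist"; returns a dict with "pixels" (400x640x3 uint8, blue, green, red), "fx", "fy", "cx", "cy" (pixels), "k1" (the pictures are not rectified: a ray, as slopes to the right and down, at radius r is drawn at 1 + k1 r^2 times it, then the intrinsics apply), "rvec" (rotation vector, rad) and "tvec" (3), from world to camera coordinates, as OpenCV has them. Camera axes: x right, y down, z forward; pixel columns grow to the right and rows downward; lengths in mm; the calibration is good to about 2 mm. A picture is of the moment at which its call begins. There is no depth.
A pose or a line that the arm cannot do raises arm.MotionError and nothing moves.
- arm.job_done(): hands the job in; it is judged then, once.
The state is a dict: "t": time; "q": joint angles; "dq": joint speeds; "tau": joint torques, N m; "ee_pos": TCP position; "eef_rot": TCP orientation; "wrist_force": force on the tool from outside, world axes, zero at the start; "wrist_torque": the same for the moment, N m; "finger_gap": finger opening in mm; "grip_force": force on a finger pad.
Only numpy, scipy, OpenCV 4.12 (cv2) and the standard library are available. Lean on these libraries where they do the work, as an engineer would, in place of code of your own. Each camera call takes 0.05 s, during which the arm holds its last target. There are 200 camera calls.

## Task

One of the two plug-in relays on the blue assembly board stands proud of its socket. Push it straight down with the fingertips until it is fully home, then press the wide mushroom-headed test button all the way down, let it spring back up and move clear. Press gently, lift nothing, and leave the other relay, the square and the small round push buttons, the toggle switch and the loose things as they are.

Things in the scene. Friction and masses are not known exactly. Their poses are not given: they have to be found in the camera images.
- board: blue assembly board, 310 (its x) x 450 (its y) x 25 mm, fixed on the table; origin at the centre of its underside, z up; top face 25 mm above the table. Six fixed modules stand on it in two rows of three, in any order, about 120 to 130 mm apart, all square to the board: two relays, three push buttons, one toggle switch
- relay_a_top (a point): centre of the flat top face (44 mm along x by 36 mm along y, grey lid) of the relay that stands proud. The relay is a smoky clear plastic block 46 mm high with a coil inside and brass pins below, which show while it stands proud, in a white socket 56 x 56 x 12 mm. Site axes are those of the board, z up. Proud, the top is 97 to 101 mm above the table; fully home it is 83 mm above the table
- relay_a (a joint): how far the proud relay has been pushed down, in m: starts at 0 to 0.004, fully home at a hard stop at 0.018; negative when pulled up. It slides vertically with about 5 N of friction and stays where it is left
- relay_a_socket: the white socket of the proud relay, 56 x 56 x 12 mm, fixed on the board; origin at the centre of its underside; x and y along the board's
- relay_b_socket: the identical socket of the second relay
- mushroom_module: the white module block of the test button, 54 x 54 x 22 mm, fixed on the board; origin at the centre of its underside
- relay_b_top (a point): centre of the flat top face of the second relay, identical, already fully home (top 83 mm above the table, no pins showing): leave alone
- relay_b (a joint): the same joint of the second relay; 0.018 = fully home, as at the start
- mushroom_top (a point): centre of the top of the mushroom-headed test button: round black head 36 mm in diameter, its slightly domed top with a flat centre 16 mm across, on a white module 54 x 54 x 22 mm; unpressed, the top is 65 mm above the table. z up
- mushroom (a joint): how far the test button is pressed, in m: 0 up, 0.006 at its hard stop; springs back. It starts to move at about 1.5 N and is fully down at about 4.5 N
- key_top (a point): centre of the top of the square black push button, 22 x 22 mm, 59 mm above the table, on a white module 54 x 54 x 22 mm: leave alone
- key (a joint): how far the square button is pressed, in m (0 up, 0.006 down)
- pin_top (a point): centre of the top of the small round black push button, 12 mm in diameter, 59 mm above the table, on a white module 54 x 54 x 22 mm: leave alone
- pin (a joint): how far the small round button is pressed, in m (0 up, 0.006 down)
- toggle_tip (a point): tip of the black toggle lever, about 40 mm long with a ball end, on a white block, at most about 95 mm above the table; it stays where it is left: leave alone
- capacitor: loose black cylinder, 22 mm in diameter, 34 mm high, standing on the board between the modules; origin at the centre of its underside
- resistor: loose white ceramic brick 18 x 42 x 14 mm with two steel studs, lying on the board between the modules; origin at the centre of its underside
- redbox: loose open red box 60 x 60 x 50 mm on the table left of the board; origin at the centre of its underside
- driver: loose screwdriver, 180 mm long, lying on the table right of the board

How it is judged (in metres and radians):
On the way, in this order (a step that is already met when the one before it is completed fails the run):
1. the proud relay is pushed fully home (value of joint relay_a above 0.0165 m and value of joint mushroom below 0.001 m), for 0.2 s.
2. the mushroom-headed test button is pressed down (value of joint mushroom above 0.0045 m), for 0.05 s.
At the end, for the whole second after the job is handed in: The proud relay is home to within 1.5 mm, the test button has been pressed at least 4.5 mm and is up again (within 1 mm), the other relay is still home, the other buttons are up, the toggle tip is within 6 mm and every loose thing within 12 mm of where it started, at rest (all of step 1 and value of joint relay_b above 0.0165 m and value of joint each of key, pin below 0.001 m and distance of toggle_tip from where it was at the start of the episode below 0.006 m and distance of each of capacitor, resistor, redbox, driver from where it was at the start of the episode below 0.012 m and linear speed of each of capacitor, resistor, redbox, driver below 0.02 m/s); the robot touches nothing.
It fails at once if the test button is pressed before the relay is home (value of joint mushroom above 0.003 m and value of joint relay_a below 0.016 m).
It fails at once if a relay is pulled up (the proud one by more than 4 mm, the other by more than 2.5 mm) (value of joint relay_a below -0.004 m or value of joint relay_b below 0.0155 m).
It fails at once if the proud relay or the test button is pushed harder than 40 N (contact force between the arm and relay_a_socket above 40 N or contact force between the arm and mushroom_module above 40 N).
It fails at once if another module is worked: the other relay touched with more than 2 N, the square or small round button pressed by more than 2 mm, or the toggle tip moved by more than 6 mm (contact force between the arm and relay_b_socket above 2 N or value of joint any of key, pin above 0.002 m or distance of toggle_tip from where it was at the start of the episode above 0.006 m).
It fails at once if a loose thing is moved or lifted by more than 12 mm (distance of any of capacitor, resistor, redbox, driver from where it was at the start of the episode above 0.012 m).
It also fails if it takes over 48 s, if anything falls off the work surface, if the arm or the gripper's body presses on something with over 40 N, if the wrist force passes 120 N, or if a joint passes its speed limit or range.

## Working session

There is one attempt and no reset: what is moved stays moved. The work goes in short steps, each a Python script; the robot and the scene stay as the last script left them, time stands still between calls to the robot, and variables do not carry over. Pictures are saved under pics/ and viewed, at most 10 in all, crops included, and the job is handed in when it is done.

```bash
mkdir -p pics; ls; cat > h.py <<'E'
import numpy as np, cv2
from cell import arm
def cap(n):
    c=arm.capture(n); cv2.imwrite(f"pics/{n}0.png",c["pixels"]); np.save(f"pics/{n}.npy",{k:v for k,v in c.items() if k!="pixels"},allow_pickle=True); return c
def ray(c,u,v,z):
    """pixel -> world xy on plane at height z"""
    x,y=(u-c["cx"])/c["fx"],(v-c["cy"])/c["fy"]; rd=np.hypot(x,y); r=rd
    for _ in range(30): r=rd/(1+c["k1"]*r*r)
    s=r/rd if rd>0 else 1
    R=cv2.Rodrigues(np.array(c["rvec"],float))[0]; t=np.array(c["tvec"],float).ravel()
    o=-R.T@t; d=R.T@np.array([x*s,y*s,1]); return (o+d*(z-o[2])/d[2])
def load(n): return np.load(f"pics/{n}.npy",allow_pickle=True).item()
E
python3 - <<'E'
from h import *
for n in("top","scene"):
    c=cap(n); print({k:v for k,v in c.items() if k!="pixels"})
print(arm.get_obs()["t"])
E
```

```text
pics
{'fx': 480.1943960819554, 'fy': 480.1943960819554, 'cx': 322.0025769213154, 'cy': 207.6991450506454, 'k1': 0.009748564585057561, 'rvec': array([ 2.14630601, -2.19308628,  0.10490175]), 'tvec': array([  20.93028829,  544.39249108, 1423.30734019])}
{'fx': 399.4055407887393, 'fy': 399.4055407887393, 'cx': 321.987451164829, 'cy': 200.42085846516966, 'k1': -0.03206201564715554, 'rvec': array([ 1.0870135 ,  2.27929865, -1.12000474]), 'tvec': array([ 320.61092802, -174.35819335, 1470.79445663])}
0.1
```

View pics/top0.png

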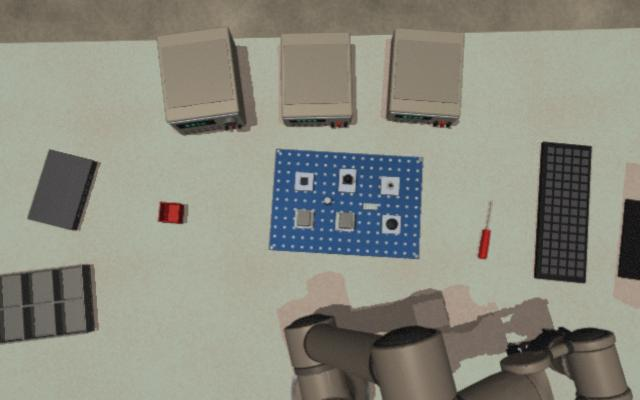

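View pics/scene0.png

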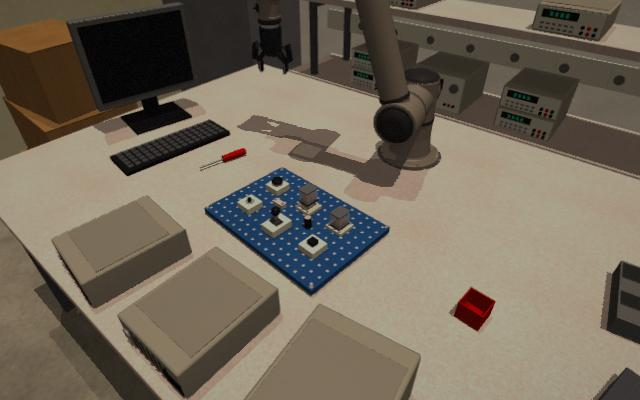

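Top view: relays at about (304,219) and (345,221), mushroom at (392,224), key (304,181), toggle (347,180), pin (390,186). I need enlarged crops to tell which relay is proud.

```bash
python3 - <<'E'
import cv2
a=cv2.imread("pics/top0.png")[145:265,265:425]; b=cv2.imread("pics/scene0.png")[165:265,240:400]
cv2.imwrite("pics/topc.png",cv2.resize(a,None,fx=5,fy=5,interpolation=cv2.INTER_CUBIC))
cv2.imwrite("pics/scenec.png",cv2.resize(b,None,fx=5,fy=5,interpolation=cv2.INTER_CUBIC))
E
```

```text
(no output)
```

View pics/topc.png

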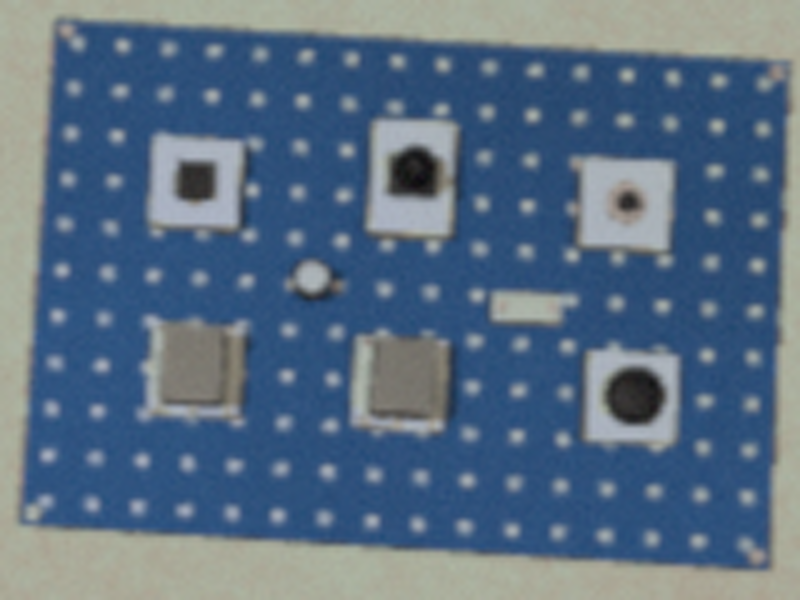

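View pics/scenec.png

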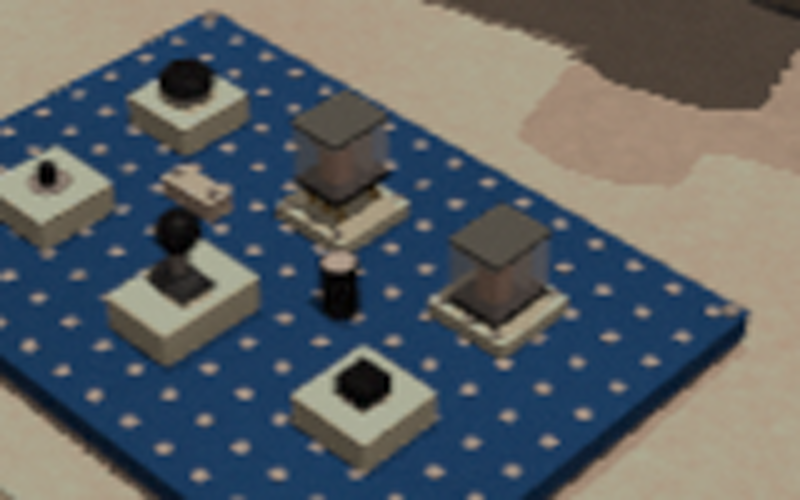

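The proud relay is the middle one (pins show at crop (340,200)), between the mushroom and the other relay. Next: positions from both cameras.

```bash
python3 - <<'E'
from h import *
T,S=load("top"),load("scene")
f=lambda c,o,p,z:ray(c,o[0]+(p[0]+.5)/5-.5,o[1]+(p[1]+.5)/5-.5,z)[:2].round(1)
t=lambda p,z:f(T,(265,145),p,z); s=lambda p,z:f(S,(240,165),p,z)
print("board",[t(p,25) for p in((57,18),(790,62),(770,568),(22,522))])
print("A lid top",t((407,374),99),"scene",s((340,120),99),"socket",t((401,383),37))
print("B lid top",t((194,364),83),"scene",s((500,238),83),"socket",t((196,370),37))
print("M head",t((635,395),60),"scene",s((187,80),60),"module",t((631,395),47),"scene",s((188,99),47))
print("toggle",t((415,170),90),s((180,228),90))
b=np.array([t(p,25) for p in((57,18),(790,62),(770,568),(22,522))]);print(b.mean(0),np.degrees(np.arctan2(*(b[0]-b[1])[::-1])))
o=arm.get_obs();print(o["eef_rot"],o["ee_pos"],arm.tcp_to_grasp)
E
```

```text
board [array([731. , 146.1]), array([ 693.7, -301.1]), array([ 387. , -276.3]), array([423.9, 170.8])]
A lid top [502.4 -58.8] scene [504.9 -55.1] socket [501.7 -58.1]
B lid top [512.1  63.6] scene [516.1  67.1] socket [512.1  64.3]
M head [ 490.  -194.4] scene [ 492.2 -191.4] module [ 490.9 -193.8] scene [ 493.7 -190.3]
toggle [621.8 -67. ] [623.7 -66. ]
[558.9   -65.125] 85.23211708349088
[-3.14024982e+00 -1.74995637e-04  3.59780456e-01] [ 184.78502143 -491.04719022  230.70762528] 18.700000000000003
```

```bash
python3 - <<'E'
from h import *
R=[np.pi,0,-0.083]
arm.close()
arm.goto([503,-57,200],R)
c=cap("wrist"); 
P=lambda p:tuple(cv2.projectPoints(np.array([p],float),c["rvec"],c["tvec"],np.array([[c["fx"],0,c["cx"]],[0,c["fy"],c["cy"]],[0,0,1.]]),np.array([c["k1"],0,0,0.]))[0].ravel().round(1))
print(P([503,-57,99]),P([491,-192,65]))
o=arm.get_obs();print(o["t"],o["q"].round(2),o["ee_pos"],o["wrist_force"],o["finger_gap"])
E
```

```text
(np.float64(320.8), np.float64(200.0)) (np.float64(461.5), np.float64(191.6))
2.8667 [-0.27  0.34  1.62 -0.    1.18  1.39] [503.00389446 -57.83417713 200.04549738] [-0.03357254 -1.00522665 -0.09438164] 0.08062445756575874
```

View pics/wrist0.png

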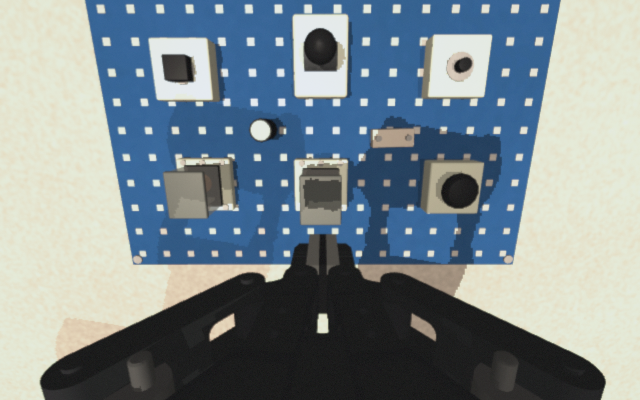

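The wrist view shows the lid of A centred at about (320,200) and the mushroom head at about (460,190), both matching the predicted projections within 2 px. Now I'll push, watching the force.

```bash
cat > push.py <<'E'
from h import *
def press(x,y,z0,zend,step,fmax):
    """descend in steps; stop at zend or when the upward force exceeds fmax"""
    arm.move_linear([x,y,z0],velocity=80); arm.dwell(.2)
    f0=arm.get_obs()["wrist_force"][2]; log=[]; z=z0
    while z>zend:
        z-=step; arm.move_linear([x,y,z],velocity=15)
        o=arm.get_obs(); f=o["wrist_force"][2]-f0; log.append((round(z,1),round(o["ee_pos"][2],1),round(f,1)))
        if abs(f)>fmax: break
    print(log,"t",o["t"])
    return z,f
E
python3 - <<'E'
from push import *
press(503,-57,106,85,1,14)
E
```

```text
[(105, np.float64(105.0), np.float64(-0.0)), (104, np.float64(103.9), np.float64(0.9)), (103, np.float64(102.9), np.float64(-0.2)), (102, np.float64(101.9), np.float64(-0.3)), (101, np.float64(100.9), np.float64(-0.2)), (100, np.float64(99.9), np.float64(1.2)), (99, np.float64(99.0), np.float64(0.9)), (98, np.float64(98.1), np.float64(1.8)), (97, np.float64(97.1), np.float64(3.6)), (96, np.float64(96.0), np.float64(4.0)), (95, np.float64(94.9), np.float64(2.4)), (94, np.float64(93.9), np.float64(2.0)), (93, np.float64(92.9), np.float64(2.8)), (92, np.float64(91.9), np.float64(1.4)), (91, np.float64(90.9), np.float64(2.6)), (90, np.float64(89.9), np.float64(2.4)), (89, np.float64(88.9), np.float64(3.5)), (88, np.float64(87.9), np.float64(3.1)), (87, np.float64(86.9), np.float64(2.2)), (86, np.float64(85.9), np.float64(2.4)), (85, np.float64(84.9), np.float64(3.4))] t 9.6417
```

```bash
python3 - <<'E'
from push import *
press(503,-57,85,80.5,.4,13)
arm.dwell(.3);print(arm.get_obs()["wrist_force"],arm.get_obs()["ee_pos"])
E
```

```text
[(84.6, np.float64(84.6), np.float64(1.3)), (84.2, np.float64(84.3), np.float64(3.2)), (83.8, np.float64(83.8), np.float64(2.2)), (83.4, np.float64(83.4), np.float64(2.7)), (83.0, np.float64(83.0), np.float64(3.8)), (82.6, np.float64(83.0), np.float64(6.5)), (82.2, np.float64(83.0), np.float64(11.0)), (81.8, np.float64(82.9), np.float64(14.1))] t 12.0917
[-2.43771378  0.41022298 14.6895741 ] [503.14874784 -57.04099899  82.94235172]
```

Hard stop at 83 mm: the relay is home. Now the mushroom.

```bash
python3 - <<'E'
from push import *
x,y=491,-192.5
arm.move_linear([503,-57,86],velocity=30); arm.move_linear([503,-57,140],velocity=100)
arm.move_linear([x,y,140],velocity=100)
z,f=press(x,y,68,56.5,.5,12)
arm.dwell(.3);o=arm.get_obs();print(o["wrist_force"],o["ee_pos"])
arm.move_linear([x,y,72],velocity=40); arm.move_linear([x,y,220],velocity=100)
arm.goto([400,-300,260],[np.pi,0,-0.083]); arm.dwell(.5)
a,b=cap("top")["pixels"],cap("scene")["pixels"]
A=cv2.resize(a[145:265,265:425],None,fx=4,fy=4,interpolation=2);B=cv2.resize(b[165:265,240:400],(640,400)[:2],interpolation=2)
B=cv2.resize(B,(400,250));A=cv2.resize(A,(400,300))
cv2.imwrite("pics/end.png",np.vstack([A,B]));print(arm.get_obs()["t"])
E
```

```text
[(67.5, np.float64(67.6), np.float64(0.2)), (67.0, np.float64(67.0), np.float64(0.3)), (66.5, np.float64(66.4), np.float64(-0.2)), (66.0, np.float64(66.0), np.float64(-0.5)), (65.5, np.float64(65.5), np.float64(-0.8)), (65.0, np.float64(65.1), np.float64(1.2)), (64.5, np.float64(64.6), np.float64(0.8)), (64.0, np.float64(64.0), np.float64(1.8)), (63.5, np.float64(63.5), np.float64(3.0)), (63.0, np.float64(63.0), np.float64(1.8)), (62.5, np.float64(62.5), np.float64(2.9)), (62.0, np.float64(62.0), np.float64(2.6)), (61.5, np.float64(61.5), np.float64(2.6)), (61.0, np.float64(61.0), np.float64(2.3)), (60.5, np.float64(60.5), np.float64(2.6)), (60.0, np.float64(60.0), np.float64(3.7)), (59.5, np.float64(59.5), np.float64(4.1)), (59.0, np.float64(59.1), np.float64(4.1)), (58.5, np.float64(59.0), np.float64(8.7)), (58.0, np.float64(58.9), np.float64(12.0))] t 21.1333
[-2.21563224  1.26020346 13.17209579] [ 491.09615539 -192.56325671   58.91474136]
24.8083
```

View pics/end.png

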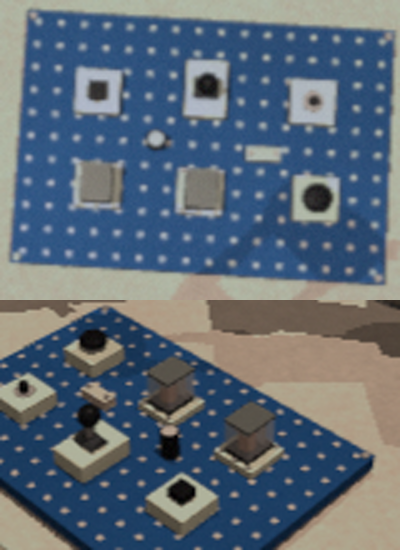

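Both relays now sit at the same height with no pins showing, at (170,385) and (250,435) in the lower half. The mushroom is up again at (92,340), and nothing else has moved.

```bash
python3 -c "
from cell import arm
print(arm.job_done())"
```

```text
the job is handed in; nothing more can be done
None
```

The proud relay was pushed home to its stop at 83 mm, then the mushroom button was pressed to its stop at 59 mm and released. Forces stayed below 16 N, nothing else moved in the final pictures, and the job was handed in at about 25 s; no verdict was returned.

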